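# Roll the last egg into the egg tray and fold the guard down

## Task

One egg still lies in the groove along the front of the wooden egg tray. Do not pick it up or squeeze it: gently slide it along the groove until it is opposite the empty pocket and roll it into that pocket, then fold the wire guard, which stands open at the back, fully down in front of the eggs. Leave the other two eggs in their pockets and do not disturb the things around.

Things in the scene. Friction and masses are not known exactly. Their poses are not given: they have to be found in the camera images.
- egg_tray: fixed light-wood egg tray, 148 (x) by 290 (y) by 22 mm; origin: centre of its underside, on the worktop; x points from its front edge (groove side, nearest the robot) to the back, y along its length. An open-ended groove 18 mm wide runs its length at x = -41 mm, behind a 24 mm wide rail; then a flat board, top at z = 22 mm, with three oval pockets in a row, 42 (x) by 56 (y) mm, 16 mm deep
- pocket_a (a point): centre of the mouth of one pocket, level with the board's top, at x = 19, y = +80 mm of the tray
- pocket_b (a point): the same for the middle pocket, at x = 19, y = 0 mm of the tray
- pocket_c (a point): the same for the pocket at x = 19, y = -80 mm of the tray
- felt_pad: thin round grey felt pad, 36 mm across, 2 mm thick, fixed on the bottom of the one empty pocket (any of the three), centred in it; origin at the centre of its underside
- loose_egg: brown hen's egg lying lengthwise in the groove, 66 mm long, 50 mm across, 65 g; origin at its centre (45 mm above the worktop), y along its length. Its shell bears 15 N, less than a gripper's grip. Smooth (friction about 0.2), it slides along the groove; pushed squarely at mid-height (under 3 N) it rolls out and 30 mm over the flat board, then sinks about 13 mm into a pocket, its centre then 34 mm above the worktop
- egg_1: another such egg, already lying lengthwise along the row in a pocket; centre 34 mm above the worktop; origin and axes as the loose egg
- egg_2: another such egg in another pocket, as egg_1
- guard (a joint): angle of the wire guard: 0 folded down, level, in front of the seated eggs; grows as it opens; starts at 1.6 to 1.85, past upright, leaning away from the robot; stop at 2.1. Stiff hinge (0.09 N m), stays where left. A U of 6 mm steel wire 256 mm wide, arms 80 mm long; it clears seated eggs as it swings
- guard_hinge (a point): middle of the guard's hinge axis, which runs along the tray's y at x = 59 mm, 37 mm above the worktop, between two hinge blocks (46 mm high over the worktop) at y = +/-137 mm; folded down, the guard points from here to the tray's -x and ends beside two 12 mm high rest blocks at x = -21, y = +/-128 mm of the tray
- guard_tab (a point): centre of the flat tab at the middle of the guard's bar: 50 mm wide, 5 mm thick, reaching from 79 to 109 mm from the hinge axis. Mind the fixed citrus press behind the tray, to the left: its lever overhangs at world x over 0.67 m, y -0.17 to -0.05 m, 0.26 to 0.39 m above the worktop
- mate_cup: wooden cup with a metal rim, 69 mm across, 89 mm tall, bystander near the tray; origin at the centre of its underside
- tuna_tin: low round tin, 87 mm across, 40 mm tall, bystander near the tray; origin at the centre of its underside
- lemon_half: half lemon, 60 mm across, 31 mm tall, bystander near the tray; origin at the centre of its underside
- salt_shaker: glass salt shaker with metal top, 44 mm across, 90 mm tall, bystander near the tray; origin at the centre of its underside

How it is judged:
On the way, in this order (a step that is already met when the one before it is completed fails the run):
1. the loose egg lies still in the empty pocket while the guard is still up ((horizontal distance between loose_egg and pocket_a below 0.01 m or horizontal distance between loose_egg and pocket_b below 0.01 m or horizontal distance between loose_egg and pocket_c below 0.01 m) and z of loose_egg in the frame of egg_tray between 0.027 and 0.04 m and linear speed of loose_egg below 0.03 m/s and value of joint guard above 1.2 rad), for 0.2 s.
2. the guard is folded fully down (value of joint guard below 0.08 rad), for 0.2 s.
At the end, for the whole second after the job is handed in: All three eggs lie still, one in each pocket (centre within 10 mm of the pocket's centre seen from above, and 27 to 40 mm above the tray's underside), and the guard is folded down to within 0.08 rad ((horizontal distance between loose_egg and pocket_a below 0.01 m or horizontal distance between loose_egg and pocket_b below 0.01 m or horizontal distance between loose_egg and pocket_c below 0.01 m) and z of loose_egg in the frame of egg_tray between 0.027 and 0.04 m and (horizontal distance between egg_1 and pocket_a below 0.01 m or horizontal distance between egg_1 and pocket_b below 0.01 m or horizontal distance between egg_1 and pocket_c below 0.01 m) and z of egg_1 in the frame of egg_tray between 0.027 and 0.04 m and (horizontal distance between egg_2 and pocket_a below 0.01 m or horizontal distance between egg_2 and pocket_b below 0.01 m or horizontal distance between egg_2 and pocket_c below 0.01 m) and z of egg_2 in the frame of egg_tray between 0.027 and 0.04 m and linear speed of each of loose_egg, egg_1, egg_2 below 0.02 m/s and value of joint guard below 0.08 rad); the robot touches nothing.
It fails at once if an egg is pressed with more than 15 N by the robot (contact force between any of loose_egg, egg_1, egg_2 and the arm above 15 N or contact force between any of loose_egg, egg_1, egg_2 and the fingers above 15 N).
It fails at once if the loose egg is picked up (its centre over 65 mm above the tray's underside) (z of loose_egg in the frame of egg_tray above 0.065 m).
It fails at once if the loose egg is flung or dropped (faster than 0.5 m/s) (linear speed of loose_egg above 0.5 m/s).
It fails at once if an egg already in its pocket is shifted by more than 15 mm (distance of any of egg_1, egg_2 from where it was at the start of the episode above 0.015 m).
It fails at once if a bystander is shifted by more than 30 mm (distance of any of mate_cup, tuna_tin, lemon_half, salt_shaker from where it was at the start of the episode above 0.03 m).
It also fails if it takes over 61 s, if anything falls off the work surface, if the arm or the gripper's body presses on something with over 40 N, if the wrist force passes 120 N, or if a joint passes its speed limit or range.

## Robot

A 6-joint arm with a two-finger parallel gripper is mounted at the origin on a cart in front of the work surface, level with it; the furniture and walls round the work are solid. World frame = base frame: x ahead of the robot, y to its left, z up, the work surface at z = 0. Lengths are in m, angles in rad, forces in N, time in s.
With the tool pointing down it reaches from about 0.425 to 0.95 m from the base axis. Payload 3.5 kg.
Tool frame: the origin (TCP) lies at the very end of the fingers, on their centre line; the grasp point (between the pads) lies ctrl.tcp_to_grasp behind it (ctrl.tcp_to_grasp is the distance from the TCP to the grasp point, in m); z points along the fingers, y is the line along which they close (so a half turn about z gives the same grasp; the last joint's range is limited). The gripper opens to 85 mm and grips with 20 to 120 N. Pads are 22 mm wide; open, the fingers measure 114 mm over their backs; the gripper's body (76 mm by 85 mm) begins 54 mm behind the grasp point. The pads swing forward as they close: fully open they stand 13 mm farther back than shut.
Start: joints at [1.155, 0.286, 1.577, -0, 1.279, -0.15], TCP at [0.177, 0.651, 0.231] pointing down, gripper open.
Joint ranges: [-2.77, 2.77], [-0.9, 2.22], [0.21, 2.48], [-1.53, 4.67], [0.24, 2.81], [-2.84, 2.84]. Speed limits (rad/s): [2.79, 2.79, 3.14, 3.14, 3.14, 3.14].

## Interface

Orientations are given as a unit quaternion [x, y, z, w].
In Python, from plant import ctrl gives the robot as it stands.
- The arm moves only by the shell command python3 -m inch 'ROWS' [FORCE]. ROWS is JSON, a list of rows, each an object with "slide": the shift along the tool's x, y, z in cm, a list of three; "turn": the turn about the tool's z in rad; "grip": the finger opening in cm, from 0 to 8.54. A call has 1 to 20 rows; each row is the pose to reach, as a shift and turn from the pose commanded when the call began, along the tool's axes at that moment; what a row does not reach only later rows make up. A row lasts 1/10 s, in which the tool goes at most 50 mm and 8.59 degrees, less where a joint would pass 70% of its speed; a pose out of reach is approached as far as the arm can. A call with a gripper value outside its range is refused whole. The fingers move at their own pace and stop on an object; FORCE is the grip in N (left out, the last holds). Time passes only in rows, so rows that repeat a pose let the fingers close. It gives the time, the measured TCP pose, the force, the opening and the grip force at its end, in the units of the state.
- ctrl.get_state(): the state, without advancing time (a new reading comes with each control period).
- ctrl.read_camera(name): name is "scene" or "top"; returns (picture, depth): 400x640x3 uint8, red, green, blue; 400x640 float32, m along the optical axis (not along the pixel's ray), 0 where there is no reading.
- ctrl.camera_info(name): a dict with "K" (3x3 intrinsics, pixels), "D" ([k1, k2, p1, p2, k3] as OpenCV has them; the pictures are not rectified), "camera_from_world" (4x4, takes a point from world to camera coordinates). Camera axes: x right, y down, z forward; pixel columns grow to the right and rows downward; lengths in m; the calibration is good to about 2 mm. A picture is of the moment at which its call begins. camera_info takes no time and is no camera call.
- ctrl.sign_off(): hands the job in; it is judged then, once.
The state is a dict: "time": time; "qpos": joint angles; "dq": joint speeds; "joint_efforts": joint torques, N m; "eef_pos": TCP position; "tcp_rot": TCP orientation; "contact_force": force on the tool from outside, world axes, zero at the start; "wrist_torque": the same for the moment, N m; "opening": opening from 0.0 (shut) to 1.0 (fully open); "finger_force": force on a finger pad.
Only numpy, scipy, OpenCV 4.12 (cv2) and the standard library are available. Lean on these libraries where they do the work, as an engineer would, in place of code of your own. Each camera call takes 0.05 s, during which the arm holds its last target. There are 200 camera calls.

## Working session

There is one attempt and no reset: what is moved stays moved. The work goes in short steps, Python scripts to look and compute and a shell command to move; the robot and the scene stay as the last step left them, time stands still between calls to the robot, and variables do not carry over. Pictures are saved under pics/ and viewed, at most 10 in all, crops included, and the job is handed in when it is done.

```bash
ls; mkdir -p pics; cat > h.py <<'E'
import numpy as np,cv2
from plant import ctrl
def shot(n,f):
    p,d=ctrl.read_camera(n); cv2.imwrite('pics/%s.png'%f,p[:,:,::-1]); np.savez('pics/%s.npz'%f,p=p,d=d); return p,d
def world(n,d):
    i=ctrl.camera_info(n);K=np.array(i['K']);D=np.array(i['D']);T=np.array(i['camera_from_world'])
    v,u=np.mgrid[:400,:640]
    q=cv2.undistortPoints(np.stack([u,v],-1).reshape(-1,1,2).astype(float),K,D).reshape(400,640,2)
    P=np.dstack([q[...,0]*d,q[...,1]*d,d]);return (P-T[:3,3])@T[:3,:3]
E
python3 - <<'E'
from h import *
for n in('top','scene'):
    shot(n,n+'0'); print(np.round(ctrl.camera_info(n)['camera_from_world'],3))
s=ctrl.get_state();print(s,ctrl.tcp_to_grasp)
E
```

```text
pics
[[-0.002 -1.     0.014 -0.113]
 [-0.99   0.    -0.143  0.536]
 [ 0.143 -0.014 -0.99   1.136]
 [ 0.     0.     0.     1.   ]]
[[ 0.88  -0.475  0.01  -0.506]
 [-0.337 -0.64  -0.691  0.145]
 [ 0.335  0.604 -0.723  0.891]
 [ 0.     0.     0.     1.   ]]
{'time': 0.1, 'qpos': array([ 1.15499209e+00,  2.87103347e-01,  1.57800540e+00, -8.03315244e-06,
        1.27861232e+00, -1.50033633e-01]), 'dq': array([-0.00192501, -0.00083133, -0.00219276, -0.00094461, -0.00072205,
       -0.00010201]), 'joint_efforts': array([ 6.39746522e-04, -4.07298231e+01, -2.93698704e+01, -1.24372928e-04,
        3.35104167e-03,  4.67991606e-05]), 'eef_pos': array([0.17704662, 0.65076036, 0.23008163]), 'tcp_rot': array([ 1.32493327e-01,  9.91183326e-01, -1.02297659e-03, -2.93392672e-04]), 'contact_force': array([ 0.07639608,  0.32465993, -0.43033568]), 'wrist_torque': array([ 0.00282958, -0.00091303, -0.01093965]), 'finger_force': 0.0, 'opening': 0.999914125434563} 0.0187
```

View pics/top0.png

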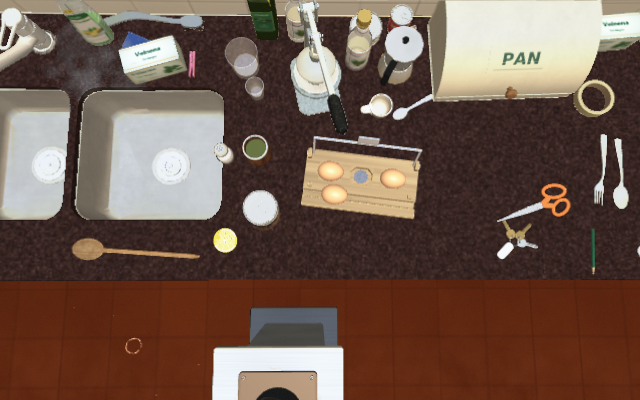

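View pics/scene0.png

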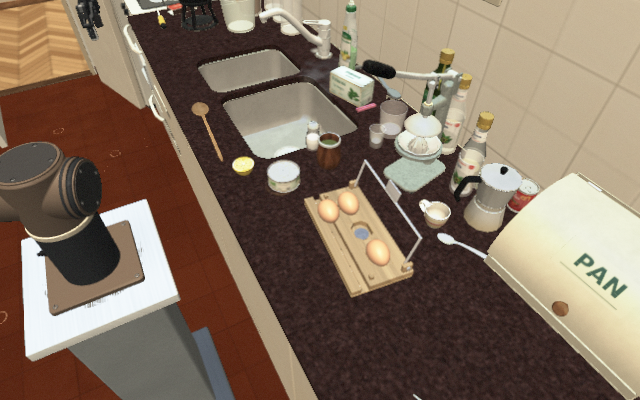

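The middle pocket is empty: its felt shows at about (361,177) in the top view. The loose egg is at (333,195) in the groove at the left, and seated eggs are at (330,171) and (392,178). The guard bar runs from (315,138) to (420,152). Next I'll measure these.

```bash
python3 - <<'E'
from h import *
z=np.load('pics/top0.npz');p,d=z['p'],z['d'];W=world('top',d)
r=np.zeros((400,640),bool);r[130:225,290:435]=1
hsv=cv2.cvtColor(p,cv2.COLOR_RGB2HSV)
Z=W[...,2]
m=r&(abs(Z-0.022)<.006)
print('n',m.sum())
q=W[m][:,:2].astype(np.float32);b=cv2.minAreaRect(q*1000);print('rect',b)
# counter and tray heights
print('counter z',np.median(Z[225:260,300:430]), 'tray', np.median(Z[m]))
for n,(u,v) in dict(egg0=(333,195),eA=(330,171),eC=(392,178)).items():
    c=r&(Z>.03)&(Z<.09)&(hsv[...,1]>60)
    a=np.zeros_like(c);a[v-12:v+13,u-16:u+17]=1;c&=a
    P=W[c]
    # sphere-ish fit: top point
    print(n,c.sum(),P[:,2].max(),P.mean(0),(np.percentile(P[:,0],[1,99])).mean(),(np.percentile(P[:,1],[1,99])).mean())
for n,(u,v) in dict(tab=(369,141),l=(315,140),rr=(420,153),felt=(361,177)).items():
    print(n,np.round(W[v-3:v+4,u-3:u+4].reshape(-1,3)[np.argsort(Z[v-3:v+4,u-3:u+4].ravel())[::8]],3).tolist())
# objects
im=cv2.resize(p[125:225,230:440],None,fx=3.8,fy=3.8,interpolation=cv2.INTER_CUBIC);cv2.imwrite('pics/crop.png',im[:,:,::-1])
for n,(u,v) in dict(tin=(260,208),cup=(256,148),press=(338,113)).items(): print(n,W[v,u])
E
```

```text
n 4172
rect ((559.6094360351562, -206.9387969970703), (289.75897216796875, 151.411376953125), 82.81204223632812)
counter z 0.0012455535245445054 tray 0.023325497520493878
egg0 386 0.07465051132004802 [ 0.52335545 -0.13794091  0.0626365 ] 0.5245751480396557 -0.139035896710812
eA 374 0.06426184236395985 [ 0.58423458 -0.12927976  0.05124295] 0.5857818740967391 -0.12972983092693038
eC 401 0.06468788211033923 [ 0.56610083 -0.28552958  0.05105657] 0.5672675292053291 -0.28800318823833915
tab [[0.639, -0.215, 0.11], [0.639, -0.221, 0.121], [0.641, -0.22, 0.125], [0.642, -0.227, 0.131], [0.645, -0.215, 0.135], [0.644, -0.221, 0.141], [0.645, -0.225, 0.144]]
l [[0.678, -0.094, -0.002], [0.672, -0.094, 0.0], [0.68, -0.099, 0.003], [0.647, -0.087, 0.09], [0.651, -0.092, 0.103], [0.653, -0.087, 0.115], [0.654, -0.097, 0.12]]
rr [[0.649, -0.378, -0.002], [0.645, -0.361, 0.0], [0.645, -0.377, 0.002], [0.634, -0.366, 0.004], [0.616, -0.343, 0.093], [0.623, -0.343, 0.107], [0.623, -0.345, 0.12]]
felt [[0.583, -0.214, 0.005], [0.577, -0.219, 0.008], [0.579, -0.206, 0.009], [0.576, -0.203, 0.01], [0.584, -0.203, 0.011], [0.573, -0.219, 0.012], [0.578, -0.213, 0.017]]
tin [0.49220444 0.04584905 0.04106991]
cup [0.63700555 0.05370089 0.07803126]
press [ 0.62330786 -0.13431323  0.40157898]
```

View pics/crop.png

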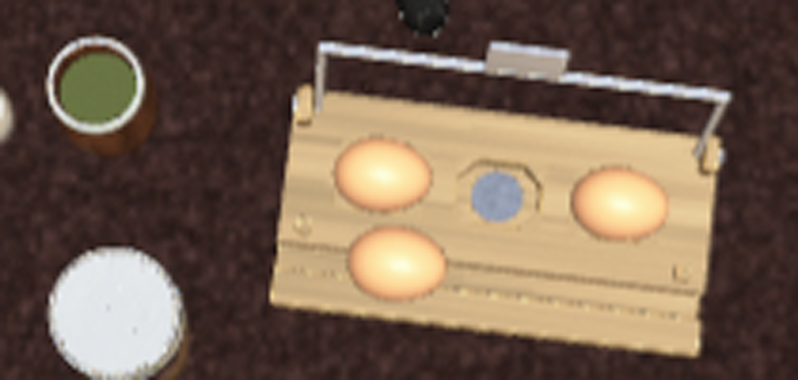

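```bash
cat >> h.py <<'E'
from scipy.spatial.transform import Rotation as R
C=np.array([.559,-.207,0]);TR=R.from_euler('z',-.122).as_matrix()
def go(*tg):
    """slides (cm) in current tool axes to reach tray-frame TCP points"""
    s=ctrl.get_state();M=R.from_quat(s['tcp_rot']).as_matrix()
    print('t',s['time'],'TCP in tray mm',np.round(1000*TR.T@(s['eef_pos']-C),1),'F',np.round(s['contact_force'],1))
    ty=TR.T@M[:,1]; print('turn',np.round(np.arctan2(ty[1],ty[0])-np.pi/2,3))
    for t in tg: print(t,np.round(100*M.T@(C+TR@(np.array(t)/1000.)-s['eef_pos']),2))
E
python3 - <<'E'
from h import *
wp=TR.T@(np.array([.45,.3,.23])-C)*1000
go(wp,(-41,126,200))
E
```

```text
t 0.1 TCP in tray mm [-483.5  804.9  230.1] F [ 0.1  0.3 -0.4]
turn -0.144
[-169.89050263  489.96654694  230.        ] [-35.55 -26.68   0.05]
(-41, 126, 200) [-53.52 -60.84   3.12]
```

```bash
python3 -m inch '[{"slide":[-35,-26,0],"turn":-0.144,"grip":0},{"slide":[-35,-26,0],"turn":-0.144,"grip":0},{"slide":[-35,-26,0],"turn":-0.144,"grip":0},{"slide":[-35,-26,0],"turn":-0.144,"grip":0},{"slide":[-35,-26,0],"turn":-0.144,"grip":0},{"slide":[-35,-26,0],"turn":-0.144,"grip":0},{"slide":[-35,-26,0],"turn":-0.144,"grip":0},{"slide":[-35,-26,0],"turn":-0.144,"grip":0},{"slide":[-53.5,-60.8,3],"turn":-0.144,"grip":0},{"slide":[-53.5,-60.8,3],"turn":-0.144,"grip":0},{"slide":[-53.5,-60.8,3],"turn":-0.144,"grip":0},{"slide":[-53.5,-60.8,3],"turn":-0.144,"grip":0},{"slide":[-53.5,-60.8,3],"turn":-0.144,"grip":0},{"slide":[-53.5,-60.8,3],"turn":-0.144,"grip":0},{"slide":[-53.5,-60.8,3],"turn":-0.144,"grip":0},{"slide":[-53.5,-60.8,3],"turn":-0.144,"grip":0},{"slide":[-53.5,-60.8,3],"turn":-0.144,"grip":0},{"slide":[-53.5,-60.8,3],"turn":-0.144,"grip":0}]' 20
python3 - <<'E'
from h import *
go((-41,126,36),(-41,48,36))
E
```

```text
time: 1.9
eef_pos: [0.5339, -0.0792, 0.2005]
tcp_rot: [0.063, 0.998, -0.0, -0.001]
contact_force: [0.3, 0.1, -0.6]
opening: -0.0
finger_force: 0.0
t 1.9 TCP in tray mm [-40.5 123.8 200.5] F [ 0.3  0.1 -0.6]
turn -0.005
(-41, 126, 36) [ 0.04  0.23 16.45]
(-41, 48, 36) [ 0.   -7.57 16.45]
```

```bash
python3 -m inch '[{"slide":[0,0.2,5],"turn":0,"grip":0},{"slide":[0,0.2,9],"turn":0,"grip":0},{"slide":[0,0.2,12],"turn":0,"grip":0},{"slide":[0,0.2,14.5],"turn":0,"grip":0},{"slide":[0,0.2,16],"turn":0,"grip":0},{"slide":[0,0.2,16.4],"turn":0,"grip":0},{"slide":[0,0.2,16.4],"turn":0,"grip":0},{"slide":[0,-0.3,16.4],"turn":0,"grip":0},{"slide":[0,-0.7,16.4],"turn":0,"grip":0},{"slide":[0,-1.1,16.4],"turn":0,"grip":0},{"slide":[0,-1.5,16.4],"turn":0,"grip":0},{"slide":[0,-1.9,16.4],"turn":0,"grip":0},{"slide":[0,-2.3,16.4],"turn":0,"grip":0},{"slide":[0,-2.7,16.4],"turn":0,"grip":0},{"slide":[0,-3.1,16.4],"turn":0,"grip":0},{"slide":[0,-3.5,16.4],"turn":0,"grip":0},{"slide":[0,-3.9,16.4],"turn":0,"grip":0},{"slide":[0,-3.9,16.4],"turn":0,"grip":0}]'
cat >> h.py <<'E'
def egg(n,f,x0,x1,y0,y1,zmin=.03):
    p,d=shot(n,f);W=(world(n,d)-C)@TR*1000
    h=cv2.cvtColor(p,cv2.COLOR_RGB2HSV)
    c=(W[...,2]>zmin*1000)&(W[...,2]<90)&(W[...,0]>x0)&(W[...,0]<x1)&(W[...,1]>y0)&(W[...,1]<y1)&(h[...,1]>60)&(p[...,0]>140)
    P=W[c];print(c.sum(),'x',np.percentile(P[:,0],[1,99]),'y',np.percentile(P[:,1],[1,99]),'ztop',np.percentile(P[:,2],99))
    v,u=np.nonzero(c);print('px',u.min(),u.max(),v.min(),v.max())
    return p
E
python3 - <<'E'
from h import *
go((-41,48,36))
p=egg('scene','s1',-80,-10,-60,110)
cv2.imwrite('pics/s1c.png',cv2.resize(p[100:300,240:480],None,fx=3,fy=3)[:,:,::-1])
egg('top','t1',-80,-10,-60,110)
E
```

```text
time: 3.7
eef_pos: [0.529, -0.1152, 0.0374]
tcp_rot: [0.061, 0.998, -0.0, 0.0]
contact_force: [-0.3, 0.6, 0.1]
opening: 0.0
finger_force: 0.0
t 3.7 TCP in tray mm [-40.9  87.5  37.4] F [-0.3  0.6  0.1]
turn -0.0
(-41, 48, 36) [ 0.01 -3.95  0.14]
413 x [-63.92484094 -19.49013574] y [ 7.67873685 74.10767528] ztop 68.42342924641848
px 321 343 203 230
70 x [-63.12021246 -18.01402161] y [ 4.11679062 34.03784744] ztop 69.60602133651857
px 344 363 186 205
```

View pics/s1c.png

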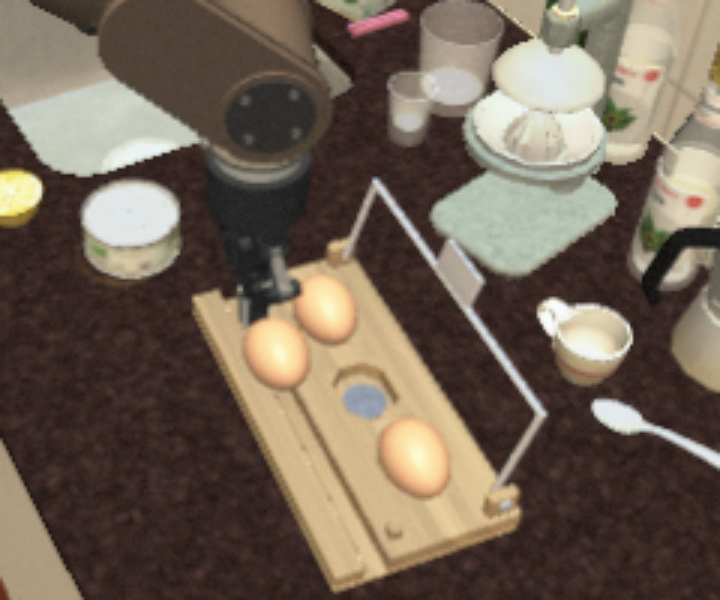

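The finger touches the egg's end in the groove; the egg's centre is at about y_t = 40. I'll push it another 40 mm, then back off and rise.

```bash
python3 -m inch '[{"slide":[0,-0.4,0],"turn":0,"grip":0},{"slide":[0,-0.8,0],"turn":0,"grip":0},{"slide":[0,-1.2,0],"turn":0,"grip":0},{"slide":[0,-1.6,0],"turn":0,"grip":0},{"slide":[0,-2.0,0],"turn":0,"grip":0},{"slide":[0,-2.4,0],"turn":0,"grip":0},{"slide":[0,-2.8,0],"turn":0,"grip":0},{"slide":[0,-3.2,0],"turn":0,"grip":0},{"slide":[0,-3.6,0],"turn":0,"grip":0},{"slide":[0,-3.85,0],"turn":0,"grip":0},{"slide":[0,-4,0],"turn":0,"grip":0},{"slide":[0,-4,0],"turn":0,"grip":0},{"slide":[0,-2,0],"turn":0,"grip":0},{"slide":[0,-1,0],"turn":0,"grip":0},{"slide":[1,0,-4],"turn":0,"grip":0},{"slide":[3,0,-8],"turn":0,"grip":0},{"slide":[10,0,-8],"turn":0,"grip":0},{"slide":[10,0,-8],"turn":0,"grip":0},{"slide":[10,0,-8],"turn":0,"grip":0}]'
python3 - <<'E'
from h import *
p=egg('scene','s2',-80,-10,-60,110)
egg('top','t2',-80,-10,-60,60)
go((-90,0,100),(-90,0,36))
E
```

```text
time: 5.7
eef_pos: [0.4275, -0.1014, 0.1169]
tcp_rot: [0.061, 0.998, 0.0, -0.001]
contact_force: [1.0, 0.0, 0.0]
opening: -0.002
finger_force: 0.0
410 x [-63.74896044 -20.58800973] y [-29.41035032  24.13990877] ztop 68.2405974968316
px 328 349 218 242
387 x [-65.64260692 -19.58897644] y [-28.8102039   32.65416659] ztop 73.20524872517991
px 346 371 188 207
t 5.8 TCP in tray mm [-140.5   88.   117.7] F [ 0.4 -0.5  0.4]
turn 0.0
(-90, 0, 100) [-5.05 -8.8   1.78]
(-90, 0, 36) [-5.04 -8.8   8.18]
```

```bash
python3 -m inch '[{"slide":[-3,-8.7,0],"turn":0,"grip":3},{"slide":[-3,-8.7,0],"turn":0,"grip":3},{"slide":[-3,-8.7,0],"turn":0,"grip":3},{"slide":[-4.5,-8.7,4],"turn":0,"grip":3},{"slide":[-4.5,-8.7,7],"turn":0,"grip":3},{"slide":[-4.5,-8.7,8.4],"turn":0,"grip":3},{"slide":[-4.5,-8.7,8.4],"turn":0,"grip":3},{"slide":[-4.8,-8.7,8.4],"turn":0,"grip":3},{"slide":[-5.1,-8.7,8.4],"turn":0,"grip":3},{"slide":[-5.4,-8.7,8.4],"turn":0,"grip":3},{"slide":[-5.7,-8.7,8.4],"turn":0,"grip":3},{"slide":[-6,-8.7,8.4],"turn":0,"grip":3},{"slide":[-6.2,-8.7,8.4],"turn":0,"grip":3}]'
python3 - <<'E'
from h import *
go((-90,0,36))
p=egg('scene','s3',-80,0,-50,50)
egg('top','t3',-80,0,-50,50)
cv2.imwrite('pics/s3c.png',cv2.resize(p[100:300,240:480],None,fx=3,fy=3)[:,:,::-1])
E
```

```text
time: 7.1
eef_pos: [0.4813, -0.1965, 0.0337]
tcp_rot: [0.061, 0.998, -0.0, 0.0]
contact_force: [0.5, -1.0, 0.5]
opening: 0.35
finger_force: 0.0
t 7.1 TCP in tray mm [-78.4   0.9  33.7] F [ 0.5 -1.   0.5]
turn 0.0
(-90, 0, 36) [ 1.16 -0.09 -0.23]
245 x [-71.83676847 -19.9911425 ] y [-29.68032576  20.09552334] ztop 68.35241591534123
px 328 349 218 245
1 x [-35.35565781 -35.35565781] y [26.92725879 26.92725879] ztop 61.360912873623
px 349 349 193 193
```

View pics/s3c.png

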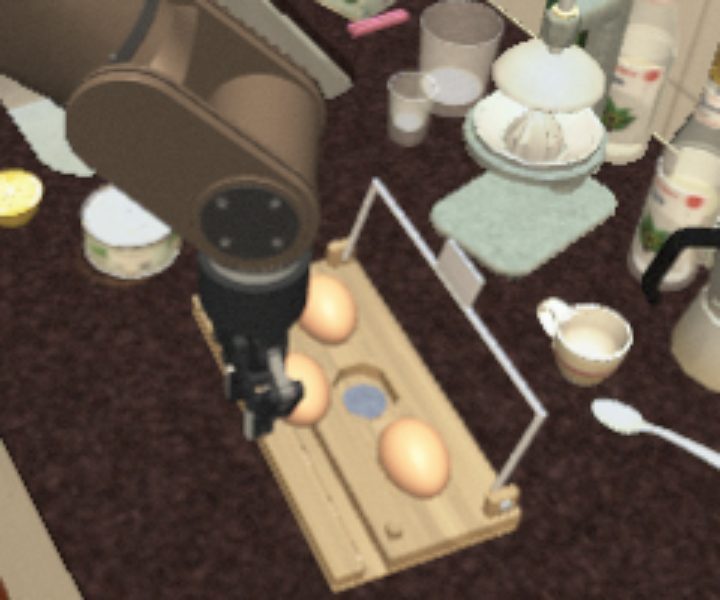

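```bash
python3 -m inch '[{"slide":[-0.3,0,0],"turn":0,"grip":3},{"slide":[-0.6,0,0],"turn":0,"grip":3},{"slide":[-0.9,0,0],"turn":0,"grip":3},{"slide":[-1.2,0,0],"turn":0,"grip":3},{"slide":[-1.5,0,0],"turn":0,"grip":3},{"slide":[-1.8,0,0],"turn":0,"grip":3},{"slide":[-2.1,0,0],"turn":0,"grip":3},{"slide":[-2.4,0,0],"turn":0,"grip":3},{"slide":[-2.7,0,0],"turn":0,"grip":3},{"slide":[-3,0,0],"turn":0,"grip":3},{"slide":[-3.2,0,0],"turn":0,"grip":3}]'
python3 - <<'E'
from h import *
go()
p=egg('scene','s4',-60,45,-45,45)
cv2.imwrite('pics/s4c.png',cv2.resize(p[150:270,280:440],None,fx=4,fy=4)[:,:,::-1])
E
```

```text
time: 8.3
eef_pos: [0.5128, -0.2003, 0.0334]
tcp_rot: [0.061, 0.998, -0.0, 0.0]
contact_force: [-0.7, -0.9, -0.1]
opening: 0.354
finger_force: 0.0
t 8.3 TCP in tray mm [-46.6   1.   33.4] F [-0.7 -0.9 -0.1]
turn 0.0
223 x [-54.34744143  10.95884649] y [-31.1661672   16.75639494] ztop 70.18753714727283
px 332 362 214 242
```

View pics/s4c.png

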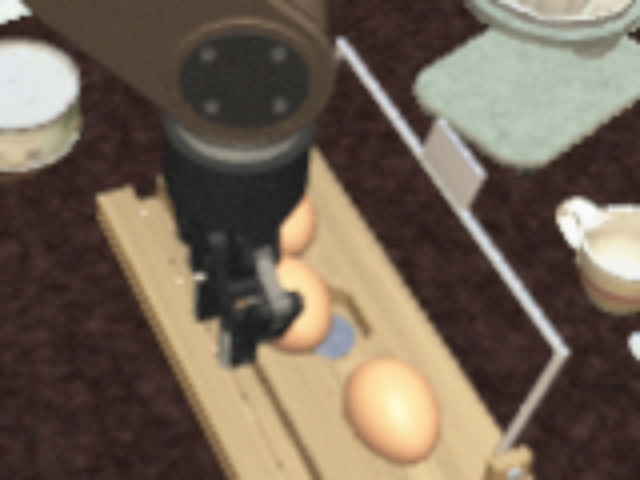

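The egg has rolled out straight onto the board, about 30 mm short of the pocket. I'll keep pushing slowly.

```bash
python3 -m inch '[{"slide":[-0.3,0,0],"turn":0,"grip":3},{"slide":[-0.6,0,0],"turn":0,"grip":3},{"slide":[-0.9,0,0],"turn":0,"grip":3},{"slide":[-1.2,0,0],"turn":0,"grip":3},{"slide":[-1.5,0,0],"turn":0,"grip":3},{"slide":[-1.8,0,0],"turn":0,"grip":3},{"slide":[-2.1,0,0],"turn":0,"grip":3},{"slide":[-2.4,0,0],"turn":0,"grip":3},{"slide":[-2.4,0,0],"turn":0,"grip":3},{"slide":[-2.4,0,0],"turn":0,"grip":3},{"slide":[-2.4,0,0],"turn":0,"grip":3},{"slide":[-2.4,0,0],"turn":0,"grip":3}]'
python3 - <<'E'
from h import *
go()
egg('scene','s5',-60,55,-45,45)
egg('scene','s6',-60,55,-45,45)
E
```

```text
time: 9.55
eef_pos: [0.5362, -0.2031, 0.0333]
tcp_rot: [0.061, 0.998, 0.0, -0.0]
contact_force: [-0.0, 1.4, -0.6]
opening: 0.354
finger_force: 0.0
t 9.55 TCP in tray mm [-23.1   1.1  33.3] F [-0.   1.4 -0.6]
turn 0.0
232 x [-36.54578735  38.45148941] y [-32.36687553  18.95332937] ztop 76.15360983170412
px 335 373 208 239
230 x [-35.98028341  38.15928453] y [-32.98246527  18.98939329] ztop 66.78383956975338
px 335 373 208 239
```

```bash
python3 -m inch '[{"slide":[1,0,0],"turn":0,"grip":3},{"slide":[3,0,0],"turn":0,"grip":3},{"slide":[6,0,-4],"turn":0,"grip":3},{"slide":[9,0,-9],"turn":0,"grip":0},{"slide":[12,0,-13],"turn":0,"grip":0},{"slide":[12,0,-13],"turn":0,"grip":0},{"slide":[12,0,-13],"turn":0,"grip":0}]'
python3 - <<'E'
from h import *
p=egg('top','t7',-15,55,-45,45)
q,d=shot('scene','s7')
a=cv2.resize(p[125:225,290:440],None,fx=2.6,fy=2.6);b=cv2.resize(q[150:270,280:440],(390,292))
cv2.imwrite('pics/c7.png',np.hstack([a[:260],b[:260]])[:,:,::-1])
W=(world('top',np.load('pics/t7.npz')['d'])-C)@TR*1000
m=(W[...,2]>105)&(W[...,2]<150)&(W[...,0]>60)&(W[...,0]<110)&(abs(W[...,1])<130)
print('guard',m.sum(),np.median(W[m],0), W[m].max(0))
go((-60,-50,190),(110,-50,190),(110,-50,92))
E
```

```text
time: 10.35
eef_pos: [0.4171, -0.189, 0.1651]
tcp_rot: [0.061, 0.998, -0.001, 0.002]
contact_force: [1.1, -0.1, 0.2]
opening: 0.001
finger_force: 0.0
396 x [-5.93328015 41.25671303] y [-30.89715582  30.18535999] ztop 61.66029949928025
px 349 374 165 186
guard 398 [ 82.26091547  -0.1390559  119.63473921] [ 91.51507877 128.36305032 148.16445014]
t 10.45 TCP in tray mm [-143.6    1.4  162.2] F [ 0.5 -0.1 -0.2]
turn -0.0
(-60, -50, 190) [-8.35 -5.13 -2.79]
(110, -50, 190) [-25.35  -5.13  -2.81]
(110, -50, 92) [-25.37  -5.14   6.99]
```

View pics/c7.png

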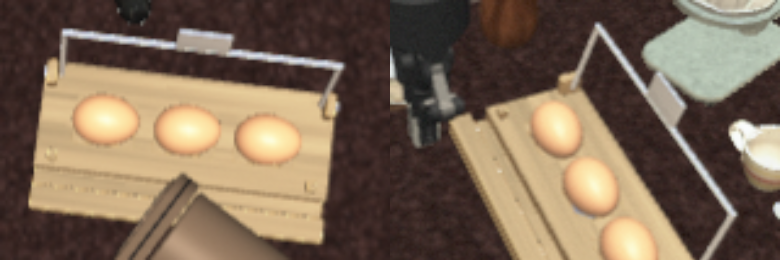

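The egg is seated in pocket b, level with the others, with its centre near (18, 0) in the tray frame. Now I'll take the guard from behind, off to the right and away from the press lever.

```bash
python3 -m inch '[{"slide":[-4,-5.1,-3],"turn":0,"grip":0},{"slide":[-8,-5.1,-3],"turn":0,"grip":0},{"slide":[-13,-5.1,-3],"turn":0,"grip":0},{"slide":[-18,-5.1,-3],"turn":0,"grip":0},{"slide":[-22,-5.1,-3],"turn":0,"grip":0},{"slide":[-25.3,-5.1,-3],"turn":0,"grip":0},{"slide":[-25.3,-5.1,-3],"turn":0,"grip":0},{"slide":[-25.3,-5.1,-3],"turn":0,"grip":0},{"slide":[-25.3,-5.1,1],"turn":0,"grip":0},{"slide":[-25.3,-5.1,5],"turn":0,"grip":0},{"slide":[-25.3,-5.1,7],"turn":0,"grip":0},{"slide":[-25.3,-5.1,7],"turn":0,"grip":0}]'
python3 - <<'E'
from h import *
go((22,-50,86))
E
```

```text
time: 11.65
eef_pos: [0.6578, -0.2679, 0.0869]
tcp_rot: [0.061, 0.998, 0.003, -0.005]
contact_force: [-0.0, -0.0, -0.5]
opening: 0.002
finger_force: 0.0
t 11.65 TCP in tray mm [105.5 -48.4  86.9] F [-0.  -0.  -0.5]
turn -0.0
(22, -50, 86) [ 8.35 -0.16  0.18]
```

```bash
python3 -m inch '[{"slide":[0.5,0,0],"turn":0,"grip":0},{"slide":[1,0,0],"turn":0,"grip":0},{"slide":[1.6,0,0],"turn":0,"grip":0},{"slide":[2.2,0,0],"turn":0,"grip":0},{"slide":[2.8,0,0],"turn":0,"grip":0},{"slide":[3.4,0,0],"turn":0,"grip":0},{"slide":[4,0,0],"turn":0,"grip":0},{"slide":[4.6,0,0],"turn":0,"grip":0},{"slide":[5.2,0,0],"turn":0,"grip":0},{"slide":[5.8,0,0],"turn":0,"grip":0},{"slide":[6.4,0,0],"turn":0,"grip":0},{"slide":[7,0,0],"turn":0,"grip":0},{"slide":[7.6,0,0],"turn":0,"grip":0},{"slide":[8.2,0,0],"turn":0,"grip":0},{"slide":[8.6,0,0],"turn":0,"grip":0},{"slide":[8.6,0,0],"turn":0,"grip":0}]'
python3 - <<'E'
from h import *
p,d=shot('scene','s8');W=(world('scene',d)-C)@TR*1000
# bar points: grey wire, y>15
h=cv2.cvtColor(p,cv2.COLOR_RGB2HSV)
m=(W[...,2]>66)&(W[...,2]<150)&(W[...,0]>-60)&(W[...,0]<70)&(W[...,1]>-20)&(W[...,1]<130)&(h[...,1]<50)
P=W[m];a=np.arctan2(P[:,2]-37,59-P[:,0]);print(m.sum(),'ang pct',np.percentile(a,[10,25,50,75,90]))
cv2.imwrite('pics/s8c.png',cv2.resize(p[130:300,280:480],None,fx=3,fy=3)[:,:,::-1])
go((22,-50,170),(-12,0,170))
E
```

```text
time: 13.25
eef_pos: [0.576, -0.2593, 0.0933]
tcp_rot: [0.061, 0.998, 0.0, -0.001]
contact_force: [-0.3, -0.3, -0.1]
opening: -0.003
finger_force: 0.0
166 ang pct [0.85409104 0.86709508 0.87757969 0.88327413 0.89647032]
t 13.3 TCP in tray mm [ 23.5 -49.9  93.4] F [ 0.7  0.3 -0.4]
turn 0.0
(22, -50, 170) [ 0.16 -0.01 -7.66]
(-12, 0, 170) [ 3.56  4.99 -7.65]
```

View pics/s8c.png

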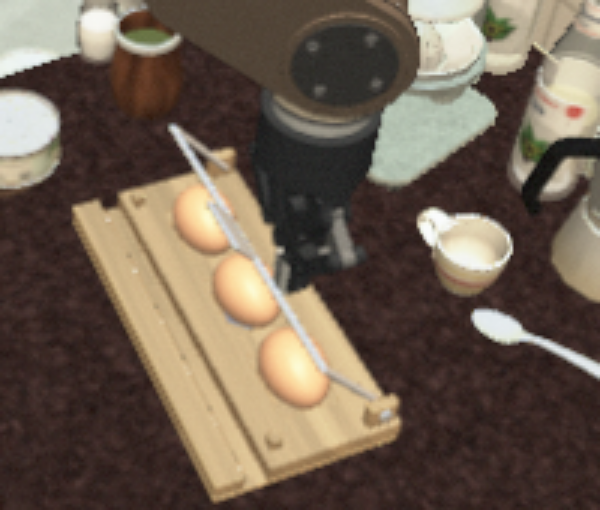

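The bar is at about 0.88 rad. The finger is behind it and the eggs are untouched. Next I'll lift over it and press the tab down from above.

```bash
python3 -m inch '[{"slide":[0,0,-4],"turn":0,"grip":0},{"slide":[0,0,-6],"turn":0,"grip":0},{"slide":[0,0,-6],"turn":0,"grip":0},{"slide":[3.5,5,-6],"turn":0,"grip":0},{"slide":[3.5,5,-6],"turn":0,"grip":0},{"slide":[3.5,5,-6],"turn":0,"grip":0},{"slide":[3.5,5,-3],"turn":0,"grip":0},{"slide":[3.8,5,-2.2],"turn":0,"grip":0},{"slide":[4.1,5,-1.4],"turn":0,"grip":0},{"slide":[4.4,5,-0.6],"turn":0,"grip":0},{"slide":[4.7,5,0.2],"turn":0,"grip":0},{"slide":[5,5,1],"turn":0,"grip":0},{"slide":[5.3,5,1.8],"turn":0,"grip":0},{"slide":[5.5,5,2.6],"turn":0,"grip":0},{"slide":[5.7,5,3.4],"turn":0,"grip":0},{"slide":[5.9,5,4.1],"turn":0,"grip":0},{"slide":[6.1,5,4.7],"turn":0,"grip":0},{"slide":[6.1,5,5.1],"turn":0,"grip":0},{"slide":[6.1,5,5.1],"turn":0,"grip":0}]'
python3 - <<'E'
from h import *
go((-38,0,40))
E
```

```text
time: 15.2
eef_pos: [0.5218, -0.2022, 0.0415]
tcp_rot: [0.061, 0.998, 0.0, -0.001]
contact_force: [-0.0, -0.5, 0.4]
opening: -0.001
finger_force: 0.0
t 15.2 TCP in tray mm [-37.5   0.3  41.5] F [-0.  -0.5  0.4]
turn 0.0
(-38, 0, 40) [ 0.05 -0.03  0.15]
```

```bash
python3 -m inch '[{"slide":[0,0,0.1],"turn":0,"grip":0},{"slide":[0,0,0.2],"turn":0,"grip":0},{"slide":[0,0,0.3],"turn":0,"grip":0},{"slide":[0,0,0.3],"turn":0,"grip":0},{"slide":[0,0,0.3],"turn":0,"grip":0}]'
```

```text
time: 15.7
eef_pos: [0.5226, -0.2026, 0.0396]
tcp_rot: [0.061, 0.998, -0.0, 0.0]
contact_force: [-0.1, -0.6, 1.2]
opening: -0.002
finger_force: 0.3
```

```bash
python3 -m inch '[{"slide":[0,0,0.1],"turn":0,"grip":0},{"slide":[0,0,0.2],"turn":0,"grip":0},{"slide":[0,0,0.2],"turn":0,"grip":0},{"slide":[0,0,0.2],"turn":0,"grip":0}]'
```

```text
time: 16.1
eef_pos: [0.5227, -0.2026, 0.0394]
tcp_rot: [0.061, 0.998, 0.0, -0.0]
contact_force: [-4.6, 1.7, 11.1]
opening: -0.001
finger_force: 5.5
```

The guard is on its stop: z holds at 39.4 mm and the force has risen to 11 N. I'll lift away and check.

```bash
python3 -m inch '[{"slide":[0,0,-1],"turn":0,"grip":0},{"slide":[0,0,-4],"turn":0,"grip":0},{"slide":[3,0,-8],"turn":0,"grip":0},{"slide":[7,0,-12],"turn":0,"grip":0},{"slide":[10,0,-14],"turn":0,"grip":0},{"slide":[10,0,-14],"turn":0,"grip":0},{"slide":[10,0,-14],"turn":0,"grip":0},{"slide":[10,0,-14],"turn":0,"grip":0},{"slide":[10,0,-14],"turn":0,"grip":0}]'
python3 - <<'E'
from h import *
p,d=shot('scene','s9');W=(world('scene',d)-C)@TR*1000
m=(abs(W[...,1])<22)&(W[...,0]>-50)&(W[...,0]<-26)&(W[...,2]>28)&(W[...,2]<60);print('tab z',m.sum(),np.median(W[m],0))
egg('scene','s10',-12,50,-42,42);egg('scene','s11',-12,50,-122,-40);egg('scene','s12',-12,50,40,122)
cv2.imwrite('pics/s9c.png',cv2.resize(p[130:300,280:480],None,fx=3,fy=3)[:,:,::-1])
E
```

```text
time: 17.0
eef_pos: [0.4231, -0.19, 0.1758]
tcp_rot: [0.061, 0.998, 0.001, -0.001]
contact_force: [-0.1, -0.5, -0.5]
opening: 0.001
finger_force: 0.0
tab z 155 [-37.95483449  -0.98545701  36.85966726]
394 x [-6.29107644 37.76246266] y [-32.61025219  23.05969552] ztop 56.26351781672809
px 350 373 215 237
452 x [-5.76547245 38.44284235] y [-111.95468911  -54.33114622] ztop 57.221062818464844
px 365 389 239 265
323 x [-3.37154005 38.46573347] y [ 46.8516018 102.9715549] ztop 56.81411123888723
px 338 358 192 213
```

View pics/s9c.png

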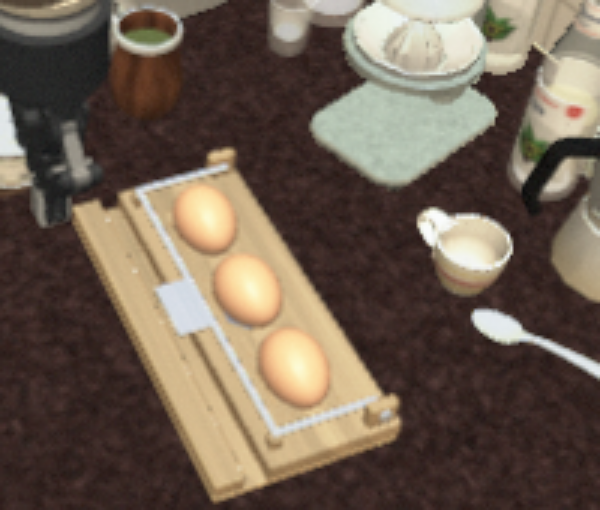

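The guard lies level in front of three seated eggs, and the arm is clear.

```bash
python3 -c "
from plant import ctrl
print(ctrl.sign_off())"
```

```text
the job is handed in; nothing more can be done
None
```

I slid the loose egg along the groove and rolled it into the middle pocket, then folded the wire guard fully down; the last picture shows three seated eggs with the guard level in front, and I handed the job in at about 17 s of the 61 s allowed (no verdict was returned).

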